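# Unload the label roll and show its identity plate to the reader

### The job

Slide the roll of labels up off its upright post and set it down flat on the bare table, clear of the stand. Then lift off the dark steel identity plate that lay under it, label side up, gripping it by the end without the corner notch, and hold its notched end level over the ring mark on the code reader's base, about 6 cm above it and not touching the reader. Finish while still holding the plate there, and leave everything else on the table where it is.

Things in the scene. Friction and masses are not known exactly. Their poses are not given: they have to be found in the camera images.
- stand: Label-roll stand, fixed to the table: a dark round steel foot, 60 mm diameter, 25 mm high, carrying an upright steel post of 19 mm diameter whose top is 78 mm above the table. Origin on the post's axis at table height, z up.
- label_roll: Roll of blank white labels, 0.11 kg: 58 mm outer diameter, 40 mm high, with a 26 mm hole (brown core), loose on the post. At the start it is threaded on the post and rests on the plate, 30 to 70 mm above the table; the post stands 8 mm out of it. Origin at the centre of its underside, z up along its axis.
- id_plate: Dark steel plate, 60 g, 150 (x) x 48 (y) x 5 mm, label side up (z). Its central 24 mm hole is threaded on the post; it lies on the foot (underside 25 mm above the table) under the roll, pointing any way, ends free. Both ends bear the same blank label; only the end to be read has a notch, 20 (x) by 18 mm (y), in its +x, -y corner. Origin: centre of underside, on the hole's axis.
- notch_end (a point): Point on the upper side of the identity plate in the middle of its notched (coded) end, 55 mm from the plate's centre along its +x axis (20 mm in from the end).
- plain_end (a point): Grip point at half thickness on the un-notched end of the identity plate, 60 mm from the centre along its -x axis (15 mm in from the end); the plate is gripped there across its 48 mm width, on the long edges.
- reader: Code reader, fixed: black base from 45 mm before to 140 mm behind the mark (its +x axis), 76 mm wide, 10 mm high; a 16 mm column 112 mm behind the mark (+x) carries a grey lens head, up to 185 mm above the table and reaching to 70 mm behind the mark, that looks obliquely down at it. Origin at table height under the mark, x towards the column, z up.
- mark (a point): Centre of the white ring mark (42 mm outer diameter) on the reader's base, on the base's upper side, 10 mm above the table.
- clip_tin: Bystander: open round grey tin of paper clips, 64 mm across, 22 mm high; origin at the centre of its underside.
- tally_counter: Bystander: pale hand tally counter, 33x48x52 mm; origin at the centre of its underside.
- glue_stick: Bystander: standing glue stick, 28 mm diameter, 90 mm high; origin at the centre of its underside.
- stapler: Bystander: desk stapler, 30x129x43 mm; origin at the centre of its underside.
- marker_1: Bystander: marker pen lying on its side, 128 mm long, 15 mm thick; origin below its middle.
- kit_pack_3: Bystander: small white carton lying flat, 112x78x24 mm; origin at the centre of its underside.
- tape_roll_1: Bystander: large brown roll of packing tape lying flat, 104 mm across, 48 mm high; origin at the centre of its underside.
Not all that is in view belongs to the job. What is shaped like the label_roll but yellow is not meant.

How it is judged:
On the way, in this order (a step that is already met when the one before it is completed fails the run):
1. the label roll is off the post, flat on the table and let go (horizontal distance between label_roll and stand above 0.07 m and height (world z) of label_roll below 0.008 m and angle between label_roll's own z axis and vertical below 0.1 rad and contact force between the fingers and label_roll below 0.1 N), for 0.2 s.
2. the identity plate is lifted clear above the post (z of id_plate in the frame of stand above 0.076 m), for 0.1 s.
At the end, for the whole second after the job is handed in: Plate held still by its un-notched end (TCP over 30 mm from its centre), level within 0.17 rad, label up, touching nothing else; notched end within 20 mm of the mark in plan, 30 to 100 mm above it. Roll flat on the table (within 8 mm, 0.1 rad), released, at rest, over 70 mm from the post (all of step 1 and horizontal distance between notch_end and mark below 0.02 m and z of notch_end in the frame of mark between 0.03 and 0.1 m and angle between id_plate's own z axis and vertical below 0.17 rad and x of the grasp point in the frame of id_plate below -0.03 m and contact force between the fingers and id_plate above 1 N and contact force between id_plate and reader below 0.1 N and contact force between id_plate and stand below 0.1 N and contact force between id_plate and label_roll below 0.1 N and linear speed of each of id_plate, label_roll below 0.03 m/s); the arm keeps its last pose, push and grip.
It fails at once if a bystander was pushed more than 30 mm (distance of any of clip_tin, tally_counter, glue_stick, stapler, marker_1, kit_pack_3, tape_roll_1 from where it was at the start of the episode above 0.03 m).
It also fails if it takes over 61 s, if anything falls off the work surface, if the arm or the gripper's body presses on something with over 40 N, if the wrist force passes 120 N, or if a joint passes its speed limit or range.

### The arm

A 6-joint arm with a two-finger parallel gripper is mounted at the origin on the work surface; the furniture and walls round the work are solid. World frame = base frame: x ahead of the robot, y to its left, z up, the work surface at z = 0. Lengths are in m, angles in rad, forces in N, time in s.
With the tool pointing down it reaches from about 0.325 to 0.925 m from the base axis. Payload 3.1 kg.
Tool frame: the origin (TCP) lies between the finger pads, 19 mm behind the fingertips; this is the grasp point; z points along the fingers, y is the line along which they close (so a half turn about z gives the same grasp; the last joint's range is limited). The gripper opens to 85 mm and grips with 20 to 120 N. Pads are 22 mm wide; open, the fingers measure 114 mm over their backs; the gripper's body (76 mm by 85 mm) begins 54 mm behind the grasp point. The pads swing forward as they close: fully open they stand 13 mm farther back than shut.
Start: joints at [0.988, 0.217, 1.613, -0, 1.311, -0.112], TCP at [0.283, 0.557, 0.25] pointing down, gripper open.
Joint ranges: [-2.75, 2.75], [-0.78, 2.1], [0.31, 2.55], [-1.13, 4.27], [0.13, 2.63], [-2.58, 2.58]. Speed limits (rad/s): [2.79, 2.79, 3.14, 3.14, 3.14, 3.14].

### API

Orientations are given as a unit quaternion [x, y, z, w].
In Python, from bench import manip, camera, ticket gives the robot as it stands.
- The arm moves only by the shell command python3 -m handwheel 'ROWS'. ROWS is JSON, a list of rows, each a list of 3 entries, a list of its own where there are three numbers: the closure, from -1 (fully open) to 1 (shut), then the shift along the tool's x, y, z in m, then the turn, a rotation vector about the tool's x, y, z in degrees. A call has 1 to 8 rows; each row is the pose to reach, as a shift and turn from the pose commanded when the call began, along the tool's axes at that moment; what a row does not reach only later rows make up. A row lasts 1/8 s, in which the tool goes at most 62.5 mm and 10.7 degrees, less where a joint would pass 70% of its speed; a pose out of reach is approached as far as the arm can. A call with a gripper value outside its range is refused whole. The fingers move at their own pace and stop on an object; the grip force is fixed at half the most. Time passes only in rows, so rows that repeat a pose let the fingers close. It gives the time, the measured TCP pose, the force, the opening and the grip force at its end, in the units of the state.
- manip.observe(): the state, without advancing time (a new reading comes with each control period).
- camera(name): name is "scene" or "top" or "wrist"; returns a dict with "pixels" (420x560x3 uint8, red, green, blue), "depth" (420x560 float32, m along the optical axis (not along the pixel's ray), 0 where there is no reading), "mtx" (3x3 intrinsics, pixels), "k1" (the pictures are not rectified: a ray, as slopes to the right and down, at radius r is drawn at 1 + k1 r^2 times it, then the intrinsics apply), "extrinsics" (4x4, takes a point from world to camera coordinates). Camera axes: x right, y down, z forward; pixel columns grow to the right and rows downward; lengths in m; the calibration is good to about 2 mm. A picture is of the moment at which its call begins.
- ticket.close_job(): hands the job in; it is judged then, once.
The state is a dict: "time_s": time; "joint_positions": joint angles; "qd": joint speeds; "joint_efforts": joint torques, N m; "tool_pos": TCP position; "orientation": TCP orientation; "ft_force": force on the tool from outside, world axes, zero at the start; "ft_torque": the same for the moment, N m; "width": finger opening in m; "grasp_force": force on a finger pad.
Only numpy, scipy, OpenCV 4.12 (cv2) and the standard library are available. Lean on these libraries where they do the work, as an engineer would, in place of code of your own. Each camera call takes 0.05 s, during which the arm holds its last target. There are 200 camera calls.

## Working session

There is one attempt and no reset: what is moved stays moved. The work goes in short steps, Python scripts to look and compute and a shell command to move; the robot and the scene stay as the last step left them, time stands still between calls to the robot, and variables do not carry over. Pictures are saved under pics/ and viewed, at most 10 in all, crops included, and the job is handed in when it is done.

```bash
mkdir -p pics; cat > h.py <<'E'
import numpy as np, cv2
from bench import manip, camera, ticket
from scipy.spatial.transform import Rotation as R
def grab(n):
    c=camera(n); np.savez('/tmp/%s.npz'%n,**c); return c
def save(c,f,box=None,scale=1):
    p=c['pixels'][:,:,::-1]
    if box: p=p[box[1]:box[3],box[0]:box[2]]
    cv2.imwrite('pics/'+f,cv2.resize(p,None,fx=scale,fy=scale))
def rays(c,uv):
    uv=np.atleast_2d(np.float64(uv)); K=c['mtx']
    d=(uv-[K[0,2],K[1,2]])/[K[0,0],K[1,1]]; u=d.copy()
    for _ in range(20): u=d/(1+c['k1']*(u**2).sum(1,keepdims=True))
    E=c['extrinsics']; return -E[:3,:3].T@E[:3,3], np.c_[u,np.ones(len(u))]@E[:3,:3]
def onz(c,uv,z):
    o,d=rays(c,uv); return o+d*((z-o[2])/d[:,2])[:,None]
def deproj(c,uv):
    uv=np.atleast_2d(uv); o,d=rays(c,uv); z=c['depth'][uv[:,1].astype(int),uv[:,0].astype(int)]
    return o+d*z[:,None]
def cloud(c):
    v,u=np.mgrid[:420,:560]; P=deproj(c,np.c_[u.ravel(),v.ravel()]).reshape(420,560,3); P[c['depth']==0]=np.nan; return P
E
python3 - <<'E'
from h import *
cs=[grab(n) for n in ('top','scene')]
for n,c in zip(('top','scene'),cs): save(c,n+'0.png',None,1.4); print(n,c['mtx'].tolist(),c['k1'],(-c['extrinsics'][:3,:3].T@c['extrinsics'][:3,3]).round(3))
print(manip.observe())
E
```

```text
top [[392.6707059325308, 0.0, 283.8915913040058], [0.0, 392.6707059325308, 211.33189522921614], [0.0, 0.0, 1.0]] -0.022833900122611432 [ 0.409 -0.005  1.196]
scene [[519.3203750177116, 0.0, 277.8886164351407], [0.0, 519.3203750177116, 202.7271463650249], [0.0, 0.0, 1.0]] -0.13458895400792054 [-0.336 -0.947  0.674]
{'time_s': 0.1, 'joint_positions': array([ 9.87807754e-01,  2.17669309e-01,  1.61478052e+00,  5.55678729e-06,
        1.31129020e+00, -1.12224130e-01]), 'qd': array([-0.00146689, -0.00224705, -0.00385984, -0.0009842 , -0.00055735,
        0.00145785]), 'joint_efforts': array([-4.91298542e-04, -3.98078692e+01, -3.04970348e+01, -1.23422365e-04,
        4.25363382e-03,  2.83903921e-05]), 'tool_pos': array([0.28308961, 0.55643753, 0.24880106]), 'orientation': array([ 2.33215246e-01,  9.72424545e-01, -1.00855597e-03, -3.68273624e-04]), 'ft_force': array([ 0.03417856, -0.3332172 , -0.05884334]), 'ft_torque': array([0.04815856, 0.05832801, 0.00506831]), 'grasp_force': 0.0, 'width': 0.08545805214929864}
```

View pics/top0.png

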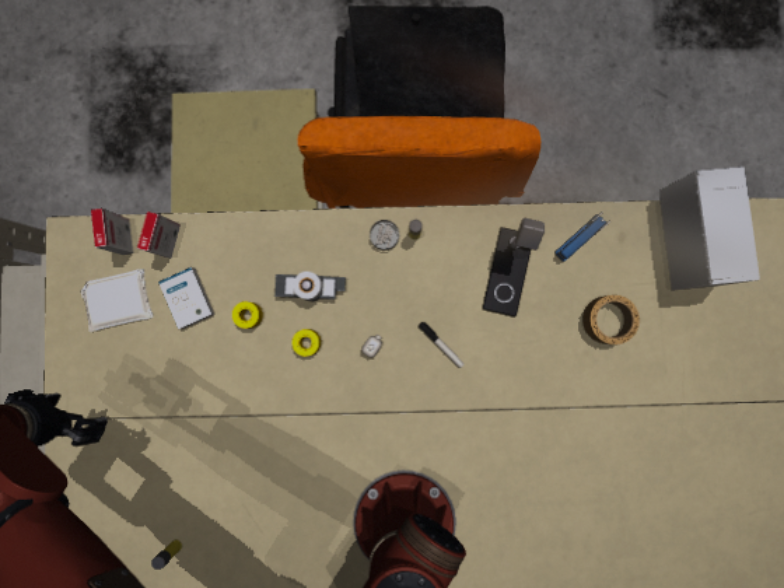

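View pics/scene0.png

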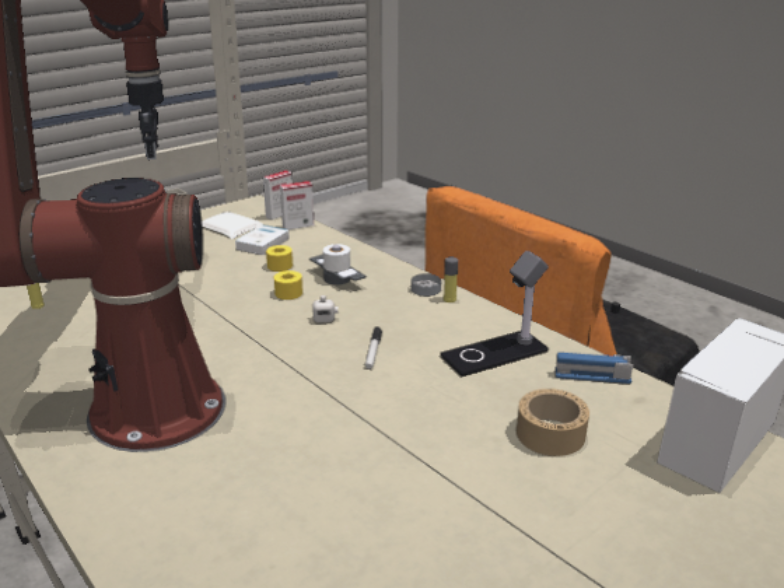

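Roll candidates (top image, 560x420 px): white ring with brown core on the post at (219,204), and yellow rings at (176,225) and (219,245), which are the decoys. I choose the white one. The reader is near (362,195), with its ring at (360,209).

```bash
python3 - <<'E'
from h import *
c=dict(np.load('/tmp/top.npz')); c['k1']=float(c['k1'])
save(c,'crop.png',(185,180,260,230),8)
P=cloud(c); px=c['pixels'].astype(int)
hsv=cv2.cvtColor(c['pixels'],cv2.COLOR_RGB2HSV)
# roll top
m=np.zeros((420,560),bool); m[185:225,190:255]=1
z=P[:,:,2]
t=m&(abs(z-.07)<.006)&(hsv[:,:,2]>150); v,u=np.nonzero(t)
(cu,cv),r=cv2.minEnclosingCircle(np.c_[u,v].astype(np.float32)); print('roll',cu,cv,r,onz(c,[cu,cv],.07).round(4),'z',np.median(z[t]))
# plate
t=m&(z>.02)&(z<.05); v,u=np.nonzero(t); 
rect=cv2.minAreaRect(np.c_[u,v].astype(np.float32)); b=cv2.boxPoints(rect); print('plate',t.sum(),np.median(z[t]),onz(c,b,.03).round(4).tolist(), b.round(1).tolist())
# ring
m=np.zeros((420,560),bool); m[195:222,345:375]=1
t=m&(hsv[:,:,2]>110)&(z<.03)&(hsv[:,:,1]<60); v,u=np.nonzero(t);(cu,cv),r=cv2.minEnclosingCircle(np.c_[u,v].astype(np.float32)); print('ring',cu,cv,r,len(u),onz(c,[cu,cv],.01).round(4))
m=np.zeros((420,560),bool); m[160:230,340:385]=1
t=m&(hsv[:,:,2]<60)&(z>.003)&(z<.02); v,u=np.nonzero(t); rect=cv2.minAreaRect(np.c_[u,v].astype(np.float32)); print('base',onz(c,cv2.boxPoints(rect),.01).round(3).tolist())
t=m&(z>.12)&(z<.3); print('head',P[t].min(0),P[t].max(0))
for n,q in dict(tin=(274,168),glue=(296,163),y1=(176,225),y2=(219,245),cnt=(265,248),box=(133,213),red=(112,165),pen=(314,246),stap=(414,170)).items(): print(n,deproj(c,q).round(3))
E
```

```text
roll 218.2954559326172 203.35227966308594 9.985657691955566 [[0.5065 0.1904 0.07  ]] z 0.07056066528687199
plate 493 0.03122319138120555 [[0.4828, 0.2667, 0.03], [0.5355, 0.2638, 0.03], [0.5251, 0.1138, 0.03], [0.4725, 0.1171, 0.03]] [[195.3000030517578, 213.0], [196.0, 195.39999389648438], [246.10000610351562, 197.60000610351562], [245.39999389648438, 215.1999969482422]]
ring 359.5 209.10000610351562 6.860124111175537 39 [[ 0.4833 -0.2266  0.01  ]]
base [[0.45, -0.177, 0.01], [0.628, -0.223, 0.01], [0.609, -0.297, 0.01], [0.432, -0.25, 0.01]]
head [ 0.55671385 -0.26968883  0.13557372] [ 0.60495876 -0.22663403  0.18499005]
tin [[0.616 0.029 0.004]]
glue [[ 0.614 -0.036  0.09 ]]
y1 [[0.449 0.332 0.005]]
y2 [[0.385 0.202 0.001]]
cnt [[0.374 0.06  0.053]]
box [[0.488 0.456 0.025]]
red [[0.622 0.489 0.095]]
pen [[ 0.376 -0.085  0.019]]
stap [[ 0.593 -0.387  0.042]]
```

View pics/crop.png

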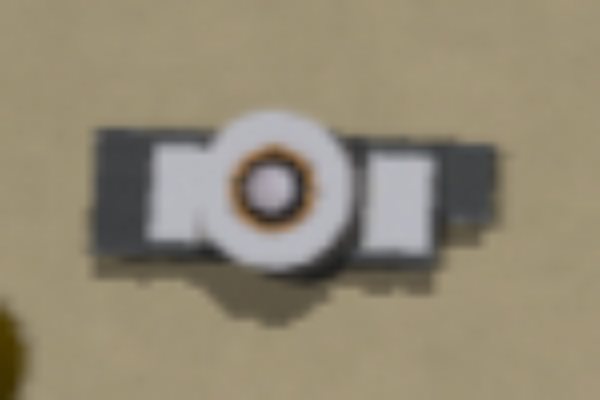

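The crop confirms it: the white roll with a brown core is on the post, and the notch is at the plate's right (-y) end, bottom corner. The plain end is on the left (+y). First I move above the roll and look from the wrist.

```bash
cat >> h.py <<'E'
def go(p,yaw=None,s=None):
    "shift and turn in tool axes to TCP p, tool pointing down, tool y at angle yaw (deg, mod 180)"
    s=s or manip.observe(); A=R.from_quat(s['orientation']); y=A.as_matrix()[:,1]; cur=np.degrees(np.arctan2(y[1],y[0]))
    if yaw is None: yaw=cur
    yaw=cur+(yaw-cur+90)%180-90; a=np.radians(yaw)
    Y=np.array([np.cos(a),np.sin(a),0]); Z=np.array([0,0,-1.]); B=R.from_matrix(np.c_[np.cross(Y,Z),Y,Z])
    print('shift',A.inv().apply(np.array(p)-s['tool_pos']).round(4),'turn',np.degrees((A.inv()*B).as_rotvec()).round(2),'t',s['time_s'].__round__(2),'tcp',s['tool_pos'].round(4),'w',round(s['width'],4),'F',s['ft_force'].round(1),'yaw',cur.round(1))
E
python3 -c "
from h import *
go([.5065,.1904,.25],-4)"
```

```text
shift [-0.3651 -0.2249 -0.0008] turn [-1.200e-01  6.000e-02  6.703e+01] t 0.1 tcp [0.2831 0.5564 0.2488] w 0.0855 F [ 0.  -0.3 -0.1] yaw 63.0
```

```bash
python3 -m handwheel '[[-1,[-0.052,-0.032,0],[0,0,9]],[-1,[-0.104,-0.064,0],[0,0,19]],[-1,[-0.156,-0.096,0],[0,0,29]],[-1,[-0.208,-0.128,0],[0,0,39]],[-1,[-0.26,-0.16,0],[0,0,48]],[-1,[-0.312,-0.192,0],[0,0,58]],[-1,[-0.365,-0.225,0],[0,0,67]],[-1,[-0.365,-0.225,0],[0,0,67]]]'
python3 -m handwheel '[[-1,[0,0,0],[0,0,0]],[-1,[0,0,0],[0,0,0]],[-1,[0,0,0],[0,0,0]],[-1,[0,0,0],[0,0,0]]]'
python3 - <<'E'
from h import *
go([.5065,.1904,.25],-4)
c=grab('wrist'); save(c,'wrist1.png',None,1.4)
E
```

```text
time_s: 1.1
tool_pos: [0.5084, 0.1872, 0.2496]
orientation: [0.733, 0.68, -0.0, 0.0]
ft_force: [-0.4, 0.2, 1.0]
width: 0.0853
grasp_force: 0.0
time_s: 1.6
tool_pos: [0.5063, 0.1919, 0.25]
orientation: [0.731, 0.683, -0.0, -0.0]
ft_force: [0.0, 1.1, -0.2]
width: 0.0853
grasp_force: 0.0
shift [-0.0014  0.0003 -0.    ] turn [-0.   -0.    0.13] t 1.6 tcp [0.5063 0.1919 0.25  ] w 0.0853 F [ 0.   1.1 -0.2] yaw -3.9
```

View pics/wrist1.png

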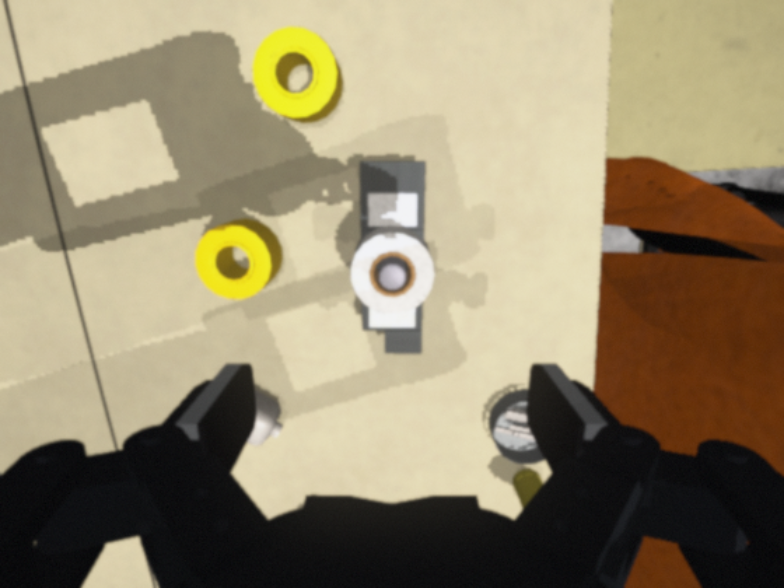

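The wrist view shows the roll at (280,196) in 560-px coordinates, centred between the fingers in the closing direction. The plate's plain end is up, at (280,130). Next I refine these.

```bash
cat > meas.py <<'E'
from h import *
c=grab('wrist'); P=cloud(c); z=P[:,:,2]
hsv=cv2.cvtColor(c['pixels'],cv2.COLOR_RGB2HSV)
m=np.zeros((420,560),np.uint8); m[100:270,235:330]=1
def largest(t):
    n,l,s,_=cv2.connectedComponentsWithStats(t.astype(np.uint8)); return l==1+np.argmax(s[1:,4])
t=largest((m>0)&(hsv[:,:,2]>150)&(hsv[:,:,1]<50)&(abs(z-.07)<.008)); v,u=np.nonzero(t)
cc,r=cv2.minEnclosingCircle(np.c_[u,v].astype(np.float32)); print('roll',cc,r,onz(c,cc,.07).round(4))
t=largest((m>0)&(z>.018)&(z<.05)&(((hsv[:,:,2]<100))|(hsv[:,:,1]<40))); v,u=np.nonzero(t)
for e in ((v<v.min()+30),):
    pass
X=onz(c,np.c_[u,v],.03)[:,:2].astype(np.float32); b=cv2.minAreaRect(X); print('plate rect',b,cv2.boxPoints(b).round(4).tolist())
# width centreline by plate rows
for lo,hi in ((.21,.22),(.23,.24),(.24,.25),(.25,.26)):
    s=X[(X[:,1]>lo)&(X[:,1]<hi)]; print(lo,s[:,0].min().round(4) if len(s) else None,s[:,0].max().round(4) if len(s) else None)
print(X.min(0),X.max(0))
E
python3 meas.py
```

```text
roll (280.147705078125, 194.7701416015625) 30.031084060668945 [[0.5073 0.1897 0.07  ]]
plate rect ((0.5077926516532898, 0.2313718944787979), (0.06534497439861298, 0.05316036939620972), 88.23027801513672) [[0.48019999265670776, 0.19949999451637268], [0.5333999991416931, 0.19789999723434448], [0.5353999733924866, 0.2632000148296356], [0.4821999967098236, 0.2648000121116638]]
0.21 0.4854 0.5322
0.23 0.4862 0.5332
0.24 0.4869 0.5348
0.25 0.4878 0.5352
[0.48021612 0.19953583] [0.5352871  0.26464313]
```

```bash
python3 -m handwheel '[[-1,[-0.002,0.001,0.05],[0,0,0]],[-1,[-0.002,0.001,0.1],[0,0,0]],[-1,[-0.002,0.001,0.13],[0,0,0]],[-1,[-0.002,0.001,0.155],[0,0,0]],[-1,[-0.002,0.001,0.175],[0,0,0]],[-1,[-0.002,0.001,0.194],[0,0,0]],[-1,[-0.002,0.001,0.194],[0,0,0]],[-1,[-0.002,0.001,0.194],[0,0,0]]]'
python3 -c "
from h import *
go([.507,.190,.056],-4)"
```

```text
time_s: 2.7
tool_pos: [0.5082, 0.1891, 0.0567]
orientation: [0.731, 0.682, 0.001, 0.0]
ft_force: [0.1, 0.8, 1.5]
width: 0.0856
grasp_force: 0.0
shift [ 0.0008 -0.0013  0.0007] turn [ 0.07 -0.02  0.03] t 2.7 tcp [0.5082 0.1891 0.0567] w 0.0856 F [0.1 0.8 1.5] yaw -4.0
```

Close.

```bash
python3 -m handwheel '[[0,[0.001,-0.001,0.001],[0,0,0]],[0.5,[0.001,-0.001,0.001],[0,0,0]],[1,[0.001,-0.001,0.001],[0,0,0]],[1,[0.001,-0.001,0.001],[0,0,0]],[1,[0.001,-0.001,0.001],[0,0,0]],[1,[0.001,-0.001,0.001],[0,0,0]],[1,[0.001,-0.001,0.001],[0,0,0]],[1,[0.001,-0.001,0.001],[0,0,0]]]'
```

```text
time_s: 3.7
tool_pos: [0.5076, 0.1903, 0.0565]
orientation: [0.731, 0.682, 0.001, 0.0]
ft_force: [-1.0, 0.8, 6.4]
width: 0.0569
grasp_force: 64.4
```

```bash
python3 -m handwheel '[[1,[0,0,-0.015],[0,0,0]],[1,[0,0,-0.03],[0,0,0]],[1,[0,0,-0.05],[0,0,0]],[1,[0,0,-0.07],[0,0,0]],[1,[0,0,-0.09],[0,0,0]],[1,[0,0,-0.11],[0,0,0]],[1,[0,0,-0.11],[0,0,0]],[1,[0,0,-0.11],[0,0,0]]]'
python3 - <<'E'
from h import *
go([.5,.01,.16],-4)
c=grab('scene'); save(c,'scene1.png',(180,140,400,300),3.6)
E
```

```text
time_s: 4.7
tool_pos: [0.5062, 0.1898, 0.1646]
orientation: [0.731, 0.682, -0.0, -0.0]
ft_force: [1.1, -1.1, -1.7]
width: 0.0571
grasp_force: 64.2
shift [-0.1798  0.0063  0.0047] turn [-0.04  0.01  0.02] t 4.7 tcp [0.5062 0.1898 0.1646] w 0.0571 F [ 1.1 -1.1 -1.7] yaw -4.0
```

View pics/scene1.png

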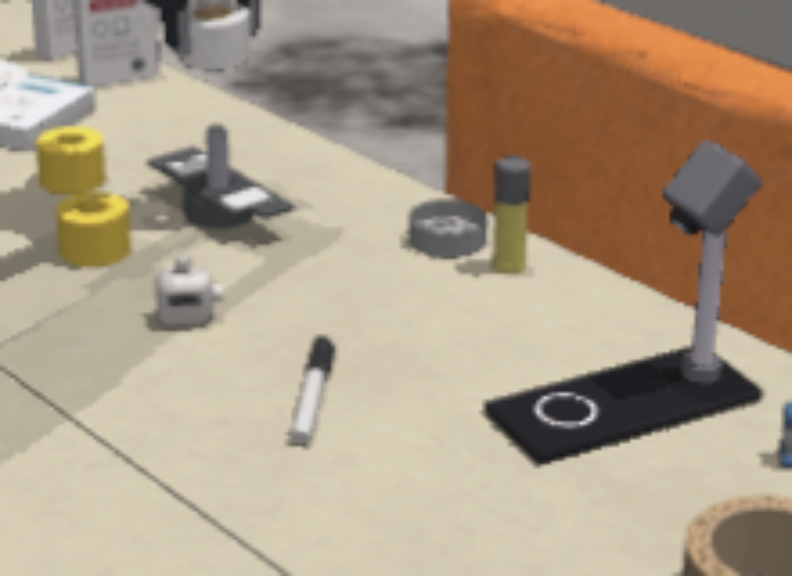

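The roll hangs level in the gripper (top left of the crop) and the plate is still on the stand at (220,185). Now I carry the roll across and lower it.

```bash
python3 -m handwheel '[[1,[-0.04,0.001,0],[0,0,0]],[1,[-0.08,0.003,0],[0,0,0]],[1,[-0.12,0.004,0],[0,0,0]],[1,[-0.15,0.005,0],[0,0,0]],[1,[-0.18,0.006,0],[0,0,0]],[1,[-0.18,0.006,0],[0,0,0]],[1,[-0.18,0.006,0.04],[0,0,0]],[1,[-0.18,0.006,0.08],[0,0,0]]]'
python3 -m handwheel '[[1,[0,0,0.02],[0,0,0]],[1,[0,0,0.035],[0,0,0]],[1,[0,0,0.035],[0,0,0]],[1,[0,0,0.035],[0,0,0]],[1,[0,0,0.035],[0,0,0]]]'
python3 -c "
from h import *
go([.5,.01,.0275],-4)"
```

```text
time_s: 5.75
tool_pos: [0.5004, 0.0106, 0.0841]
orientation: [0.731, 0.682, 0.001, 0.0]
ft_force: [0.4, -0.4, -1.2]
width: 0.0572
grasp_force: 64.3
time_s: 6.38
tool_pos: [0.5013, 0.0099, 0.0513]
orientation: [0.731, 0.682, 0.001, 0.001]
ft_force: [-0.2, -0.2, -1.7]
width: 0.0573
grasp_force: 64.3
shift [-0.     -0.0014  0.0238] turn [0.15 0.   0.03] t 6.38 tcp [0.5013 0.0099 0.0513] w 0.0573 F [-0.2 -0.2 -1.7] yaw -4.0
```

```bash
python3 -m handwheel '[[1,[0,0,0.01],[0,0,0]],[1,[0,0,0.017],[0,0,0]],[1,[0,0,0.021],[0,0,0]],[1,[0,0,0.023],[0,0,0]],[1,[0,0,0.023],[0,0,0]],[1,[0,0,0.023],[0,0,0]]]'
```

```text
time_s: 7.12
tool_pos: [0.5004, 0.0099, 0.0271]
orientation: [0.731, 0.682, 0.0, 0.0]
ft_force: [-0.5, 0.7, -1.1]
width: 0.0567
grasp_force: 64.3
```

```bash
python3 -m handwheel '[[1,[0,0,0.001],[0,0,0]],[1,[0,0,0.002],[0,0,0]],[1,[0,0,0.002],[0,0,0]],[1,[0,0,0.002],[0,0,0]]]'
```

```text
time_s: 7.62
tool_pos: [0.5005, 0.0099, 0.0265]
orientation: [0.731, 0.682, -0.0, -0.0]
ft_force: [-3.3, 0.7, 10.0]
width: 0.0572
grasp_force: 65.3
```

Touching the table now (10 N). I release, then rise.

```bash
python3 -m handwheel '[[0.3,[0,0,0],[0,0,0]],[-0.3,[0,0,0],[0,0,0]],[-1,[0,0,0],[0,0,0]],[-1,[0,0,0],[0,0,0]],[-1,[0,0,0],[0,0,0]],[-1,[0,0,0],[0,0,0]],[-1,[0,0,-0.02],[0,0,0]],[-1,[0,0,-0.04],[0,0,0]]]'
python3 -m handwheel '[[-1,[0,0,-0.05],[0,0,0]],[-1,[0,0,-0.1],[0,0,0]],[-1,[0,0,-0.14],[0,0,0]],[-1,[0.06,-0.003,-0.14],[0,0,0]],[-1,[0.12,-0.005,-0.14],[0,0,0]],[-1,[0.18,-0.006,-0.14],[0,0,0]],[-1,[0.18,-0.006,-0.14],[0,0,0]],[-1,[0.18,-0.006,-0.14],[0,0,0]]]'
python3 - <<'E'
from h import *
go([.511,.25,.0275],-4)
c=grab('wrist'); save(c,'wrist2.png',None,1.4)
E
```

```text
time_s: 8.62
tool_pos: [0.4997, 0.01, 0.065]
orientation: [0.731, 0.682, -0.0, -0.0]
ft_force: [0.9, 0.8, -0.7]
width: 0.0855
grasp_force: 0.0
time_s: 9.62
tool_pos: [0.5063, 0.1897, 0.2046]
orientation: [0.731, 0.683, -0.001, 0.0]
ft_force: [-0.4, 0.5, 0.6]
width: 0.0853
grasp_force: 0.0
shift [0.0606 0.0007 0.177 ] turn [-0.04  0.06  0.08] t 9.62 tcp [0.5063 0.1897 0.2046] w 0.0853 F [-0.4  0.5  0.6] yaw -3.9
```

View pics/wrist2.png

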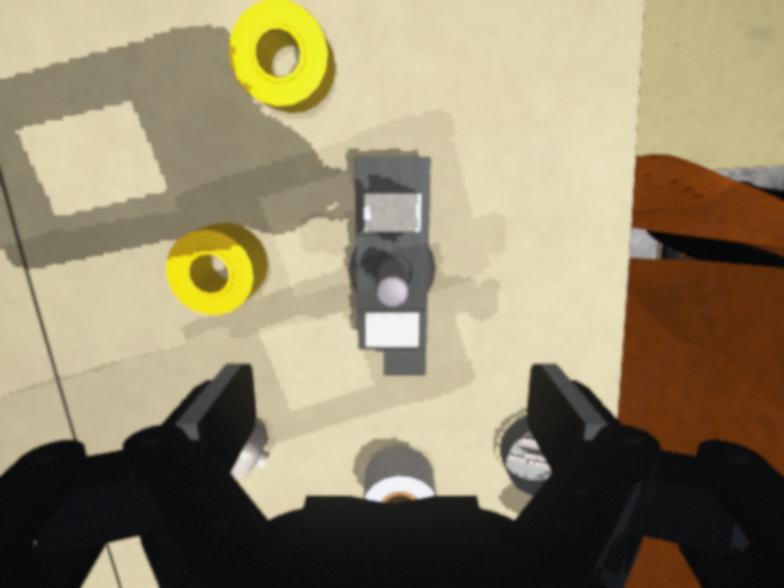

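The wrist view shows the roll standing on the table at (400,490) and the plate unmoved. Its plain end runs along row 157, from (355,157) to (430,157), and its edges are parallel to the fingers. Quick corner cast, then reach.

```bash
python3 - <<'E'
from h import *
c=dict(np.load('/tmp/wrist.npz')); c['k1']=float(c['k1'])
print(onz(c,np.array([[355,157],[430,157],[357,230],[429,230],[359,348],[426,375]])/1.4,.03).round(4))
E
python3 -m handwheel '[[-1,[0.03,0.0,0],[0,0,0]],[-1,[0.06,0.001,0.03],[0,0,0]],[-1,[0.06,0.001,0.06],[0,0,0]],[-1,[0.06,0.001,0.09],[0,0,0]],[-1,[0.06,0.001,0.115],[0,0,0]],[-1,[0.06,0.001,0.115],[0,0,0]],[-1,[0.06,0.001,0.115],[0,0,0]]]'
python3 -c "
from h import *
go([.511,.25,.0275],-4)"
```

```text
[[0.4888 0.2645 0.03  ]
 [0.5356 0.2613 0.03  ]
 [0.4861 0.2188 0.03  ]
 [0.5329 0.2157 0.03  ]
 [0.4803 0.1366 0.03  ]
 [0.5261 0.1128 0.03  ]]
time_s: 10.55
tool_pos: [0.5128, 0.2489, 0.091]
orientation: [0.732, 0.682, 0.001, 0.0]
ft_force: [1.7, 0.4, -0.1]
width: 0.0854
grasp_force: 0.0
shift [ 0.0009 -0.0019  0.0635] turn [ 0.07 -0.02 -0.07] t 10.55 tcp [0.5128 0.2489 0.091 ] w 0.0854 F [ 1.7  0.4 -0.1] yaw -4.1
```

```bash
python3 -m handwheel '[[-1,[0,-0.001,0.02],[0,0,0]],[-1,[0,-0.001,0.04],[0,0,0]],[-1,[0,-0.001,0.053],[0,0,0]],[-1,[0,-0.001,0.062],[0,0,0]],[-1,[0,-0.001,0.062],[0,0,0]],[-1,[0,-0.001,0.062],[0,0,0]]]'
python3 -c "
from h import *
go([.511,.249,.0285],-4)"
```

```text
time_s: 11.3
tool_pos: [0.5113, 0.25, 0.0284]
orientation: [0.731, 0.682, 0.0, 0.0]
ft_force: [0.3, -0.1, 0.2]
width: 0.0853
grasp_force: 0.0
shift [-0.001  -0.0002 -0.0001] turn [ 0.05 -0.02  0.03] t 11.3 tcp [0.5113 0.25   0.0284] w 0.0853 F [ 0.3 -0.1  0.2] yaw -4.0
```

```bash
python3 -m handwheel '[[0,[0,0,0],[0,0,0]],[0.5,[0,0,0],[0,0,0]],[1,[0,0,0],[0,0,0]],[1,[0,0,0],[0,0,0]],[1,[0,0,0],[0,0,0]],[1,[0,0,0],[0,0,0]],[1,[0,0,0],[0,0,0]],[1,[0,0,0],[0,0,0]]]'
python3 -m handwheel '[[1,[0,0,-0.005],[0,0,0]],[1,[0,0,-0.012],[0,0,0]],[1,[0,0,-0.022],[0,0,0]],[1,[0,0,-0.034],[0,0,0]],[1,[0,0,-0.046],[0,0,0]],[1,[0,0,-0.058],[0,0,0]],[1,[0,0,-0.072],[0,0,0]],[1,[0,0,-0.086],[0,0,0]]]'
python3 -m handwheel '[[1,[0,0,-0.015],[0,0,0]],[1,[0,0,-0.03],[0,0,0]],[1,[0,0,-0.03],[0,0,0]],[1,[0,0,-0.03],[0,0,0]]]'
python3 - <<'E'
from h import *
go([.511,.249,.14],-4)
c=grab('wrist'); save(c,'wrist3.png',None,1.4)
c=grab('scene'); save(c,'scene3.png',(180,100,400,260),3.6)
E
```

```text
time_s: 12.3
tool_pos: [0.5112, 0.2499, 0.0283]
orientation: [0.731, 0.682, 0.0, 0.0]
ft_force: [0.7, 0.6, 3.9]
width: 0.046
grasp_force: 61.1
time_s: 13.3
tool_pos: [0.5109, 0.2498, 0.1151]
orientation: [0.731, 0.682, 0.0, 0.0]
ft_force: [0.0, -0.4, -0.6]
width: 0.0461
grasp_force: 61.4
time_s: 13.8
tool_pos: [0.5105, 0.2497, 0.1437]
orientation: [0.731, 0.682, -0.0, -0.0]
ft_force: [-0.2, 0.2, -0.9]
width: 0.046
grasp_force: 61.4
shift [-0.0007  0.0006  0.0037] turn [-0.03  0.01  0.03] t 13.8 tcp [0.5105 0.2497 0.1437] w 0.046 F [-0.2  0.2 -0.9] yaw -4.0
```

View pics/scene3.png

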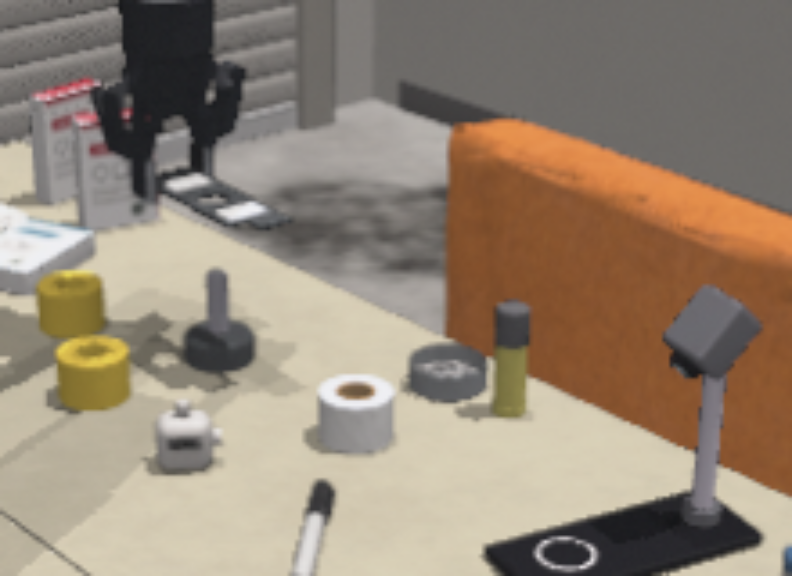

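View pics/wrist3.png

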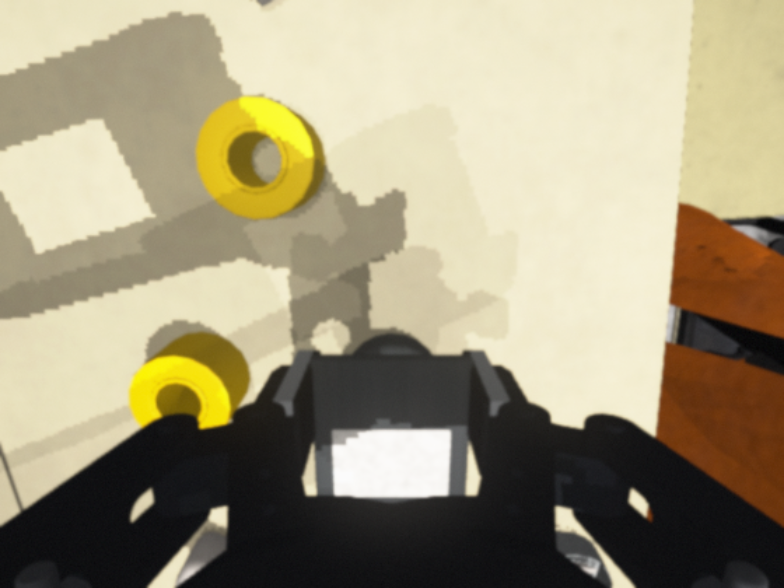

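The plate is held level by its plain end, well above the post. The roll stands flat at (355,415) in the crop and everything else is in place. I work out the carry to the mark.

```bash
python3 -c "
from h import *
go([.4914,-.1119,.144],-4)"
```

```text
shift [-0.3619  0.0064 -0.0007] turn [-0.09  0.04  0.02] t 13.9 tcp [0.5101 0.2496 0.1431] w 0.0464 F [ 0.1 -0.7 -1. ] yaw -4.0
```

```bash
python3 -m handwheel '[[1,[-0.03,0.001,0],[0,0,0]],[1,[-0.075,0.002,0],[0,0,0]],[1,[-0.13,0.003,0],[0,0,0]],[1,[-0.185,0.004,0],[0,0,0]],[1,[-0.24,0.005,0],[0,0,0]],[1,[-0.295,0.006,0],[0,0,0]],[1,[-0.34,0.006,0],[0,0,0]],[1,[-0.362,0.006,0],[0,0,0]]]'
python3 -m handwheel '[[1,[0,0,0],[0,0,0]],[1,[0,0,0.015],[0,0,0]],[1,[0,0,0.03],[0,0,0]],[1,[0,0,0.045],[0,0,0]],[1,[0,0,0.06],[0,0,0]],[1,[0,0,0.07],[0,0,0]],[1,[0,0,0.07],[0,0,0]],[1,[0,0,0.07],[0,0,0]]]'
python3 - <<'E'
from h import *
go([.4914,-.1119,.0685],-4)
c=grab('top'); save(c,'top4.png',(240,140,440,280),4)
c=grab('scene'); save(c,'scene4.png',(240,140,440,290),4)
E
```

```text
time_s: 14.9
tool_pos: [0.491, -0.114, 0.1434]
orientation: [0.732, 0.681, -0.0, -0.0]
ft_force: [-0.6, 0.2, -0.5]
width: 0.0464
grasp_force: 61.4
time_s: 15.9
tool_pos: [0.4922, -0.1119, 0.0744]
orientation: [0.731, 0.682, 0.0, 0.0]
ft_force: [0.8, -0.8, -0.1]
width: 0.0463
grasp_force: 61.5
shift [-0.     -0.0008  0.0059] turn [0.05 0.02 0.02] t 15.9 tcp [ 0.4922 -0.1119  0.0744] w 0.0463 F [ 0.8 -0.8 -0.1] yaw -4.0
```

View pics/scene4.png

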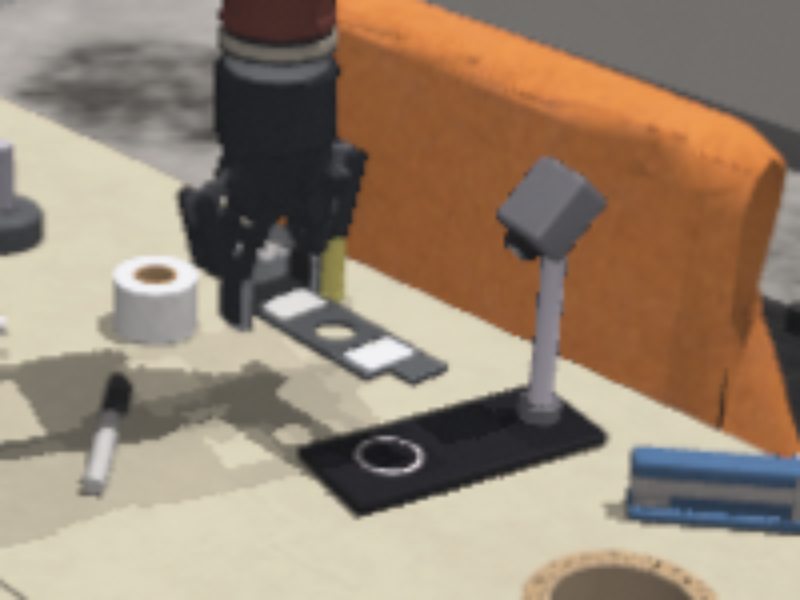

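View pics/top4.png

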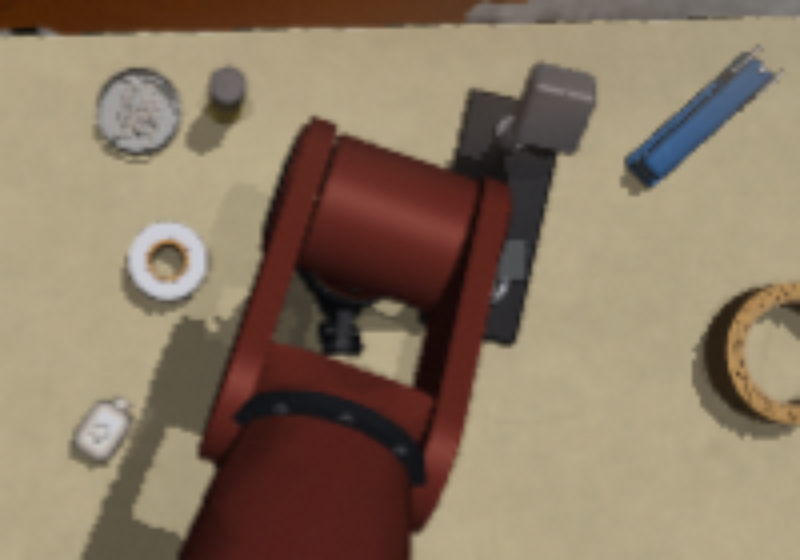

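The plate is held level with its notched end toward the ring (scene crop, ring (390,455), hole (335,331), far tip corner (447,366)). I check with the scene camera.

```bash
python3 - <<'E'
from h import *
c=dict(np.load('/tmp/scene.npz')); c['k1']=float(c['k1'])
f=lambda q:np.array(q)/4+[240,140]
print('mark',onz(c,f([390,455]),.01),'hole',onz(c,f([335,331]),.076),'tip',onz(c,f([[447,366],[414,380],[370,375]]),.076), deproj(c,f([[325,318],[415,370]]).round().astype(int)))
E
python3 -m handwheel '[[1,[0,0,0.003],[0,0,0]],[1,[0,-0.001,0.006],[0,0,0]],[1,[0,-0.001,0.006],[0,0,0]],[1,[0,-0.001,0.006],[0,0,0]],[1,[0,-0.001,0.006],[0,0,0]],[1,[0,-0.001,0.006],[0,0,0]]]'
```

```text
mark [[ 0.48299849 -0.23201955  0.01      ]] hole [[ 0.48168287 -0.18253019  0.076     ]] tip [[ 0.50052359 -0.25672033  0.076     ]
 [ 0.47331005 -0.2552048   0.076     ]
 [ 0.45818291 -0.23418237  0.076     ]] [[ 0.48975534 -0.1652765   0.0738524 ]
 [ 0.48569856 -0.24552473  0.07537065]]
time_s: 16.75
tool_pos: [0.4908, -0.1117, 0.0681]
orientation: [0.731, 0.682, 0.0, 0.0]
ft_force: [-0.7, 0.4, -0.8]
width: 0.0464
grasp_force: 61.5
```

```bash
python3 -c "
from bench import ticket
print(ticket.close_job())"
```

```text
the job is handed in; nothing more can be done
None
```

The job is handed in with the label roll flat on the bare table 18 cm from the post and the plate held level by its plain end; its notched end is over the ring mark to within about 5 mm by both camera views and, from the arm's pose, about 6 cm above it, but the hand-in returned no verdict.

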